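Pack the wooden tower into the hinged games case

ROBOT

A 6-joint arm with a two-finger parallel gripper is mounted at the origin on the work surface. World frame = base frame: x ahead of the robot, y to its left, z up, the work surface at z = 0. Lengths are in m, angles in degrees, forces in N, time in s.
With the tool pointing down it reaches from about 0.25 to 0.725 m from the base axis. Payload 9.7 kg.
Tool frame: the origin (TCP) lies between the finger pads; the fingertips stand 19 mm ahead of it and the grasp point (between the pads) is the TCP; z points along the fingers, y is the line along which they close (so a half turn about z gives the same grasp; the last joint's range is limited). The gripper opens to 85 mm and grips with 20 to 120 N. Pads are 22 mm wide; open, the fingers measure 114 mm over their backs; the gripper's body (76 mm by 85 mm) begins 54 mm behind the grasp point. The pads swing forward as they close: fully open they stand 13 mm farther back than shut.
Start: joints at [76.375, 4.979, 10.078, 95.1, 0, 90], TCP at [0.13, 0.535, 0.25] pointing down, gripper open.
Joint ranges: [-179.16, 179.16], [-48.56, 103.87], [-65.8, 70.77], [-126.05, 130.52], [-82.76, 87.17], [-180, 180]. Speed limits (degrees/s): [127.2, 127.2, 147.25, 180, 180, 180].

INTERFACE

Orientations are given as [roll, pitch, yaw] about the fixed x, y, z axes, in that order (R = Rz(yaw) Ry(pitch) Rx(roll)).
In Python, from workcell import bot gives the robot as it stands. The module is installed in compiled form; this text tells all that it offers.
- The arm moves only by the shell command python3 -m crank 'ROWS' [OPENING] [FORCE]. ROWS is JSON, a list that holds one entry, the list of rows, each a list of 6 numbers: the shift along the world's x, y, z as a fraction of full scale, then the turn, a rotation vector about the world's x, y, z as a fraction of full scale. In form: [[[x, y, z, wx, wy, wz], ...]]. A call has 1 to 20 rows; each row shifts and turns the commanded pose from where the row before left it; what a row does not reach is not made up. Full scale, the value 1, is 20 mm for a shift and 0.12 rad for a turn. A row lasts 1/12 s, in which the tool goes at most 41.7 mm and 7.16 degrees, less where a joint would pass 70% of its speed; a pose out of reach is approached as far as the arm can. A call with a number of a shift or a turn outside -1 to 1 is refused whole. A call with a gripper value outside its range is refused whole. OPENING is the opening, from 0 (shut) to 1 (fully open), set as the call begins (- or left out, the last holds). The fingers move at their own pace and stop on an object; FORCE is the grip in N (left out, the last holds). Time passes only in rows, so rows that do not move let the fingers close. It gives the time, the measured TCP pose, the force, the opening and the grip force at its end, in the units of the state.
- bot.get_obs(): the state, without advancing time (a new reading comes with each control period).
- bot.camera(name): name is "side" or "top"; returns the picture (420x560x3 uint8, red, green, blue); there is no depth.
- bot.camera_model(name): a dict with "vertical_fov" (degrees; the focal length in pixels is half the picture's height over the tangent of half this angle, whatever the lens; pixels are square), "cx", "cy" (the principal point, pixels), "R" (3x3) and "t" (3): a world point X has camera coordinates R X + t. Camera axes: x right, y down, z forward; pixel columns grow to the right and rows downward; lengths in m; the calibration is good to about 2 mm. A picture is of the moment at which its call begins. camera_model takes no time and is no camera call.
- bot.job_done(): hands the job in; it is judged then, once.
The state is a dict: "time": time; "q": joint angles; "qd": joint speeds; "joint_efforts": joint torques, N m; "ee_pos": TCP position; "tcp_rot": TCP orientation; "wrist_force": force on the tool from outside, world axes, zero at the start; "torque": the same for the moment, N m; "opening": finger opening in m; "grasp_force": force on a finger pad.
Only numpy, scipy, OpenCV 4.12 (cv2) and the standard library are available. Lean on these libraries where they do the work, as an engineer would, in place of code of your own. Each camera call takes 0.05 s, during which the arm holds its last target. There are 200 camera calls.

TASK

The wooden tower piece belongs in the games case it is standing on. Take it off the lid and put it down on the bench, then swing the lid right open until it rests back on its stop, and finally lay the tower on its side, flat on the floor of the case's empty half. Never drop the tower, and leave the toy truck, the tape and the mug where they are.

Things in the scene. Friction and masses are not known exactly. Their poses are not given: they have to be found in the camera images.
- case: red games case fixed to the bench, 200 (x) x 240 (y) x 85 mm high without lid; walls and floor 8 mm. Origin: centre of its underside; z up, +x from its front (handle side, nearest the robot) to its hinge side. A black divider along x at y = 0, top 68 mm above the bench, makes two halves, each 184 x 108 mm inside: the -y half empty, the +y half full of white dominoes to 52 mm above the bench
- bay (a point): centre of the floor of the case's empty half (8 mm above the bench), axes as the case
- lid (a joint): lid angle, rad: 0 closed, 1.85 open on its stop. Red panel 200 x 240 x 10 mm, about 0.4 kg, hinged along the case's far top edge (closed, its top is 95.5 mm above the bench); swings up and away from the robot. Stiff hinge (about 0.2 N m friction): let go below about 1 rad it falls shut, above that it stays where left, so it must be carried right to the stop
- lid_handle (a point): centre of the lid's handle: dark round bar 18 mm thick, 44 mm long, parallel to the hinge, its axis 25 mm above the lid's top face, 22 mm from the front edge (178 mm from the hinge line across the lid, 35 mm above it when closed), on a middle stalk 26 mm wide. The bar's flat ends are free to pinch. Axes turn with the lid
- lid_hinge (a point): middle of the lid's hinge line (85.5 mm above the bench, at the case's far edge); the hinge line is the case's y axis
- tower: plain wooden castle-tower piece, 120 mm tall, about 0.15 kg: square foot 50 x 50 x 16 mm, square shaft 38 x 38 mm, square head 50 x 50 mm from 92 mm to 120 mm with four corner battlements (9 mm high). It starts standing on the closed lid. Origin: centre of its underside; z runs up the tower to its head, x and y square to its sides
- tower_mid (a point): middle of the tower, 60 mm above its underside on its axis. The bench on the robot's right, x 0.35 to 0.55 m and y -0.38 to -0.20 m, is always clear to put it down
- truck: black toy truck, 130 x 76 x 74 mm, loose, to be left alone; origin: centre of its underside
- tape: roll of pale tape lying flat, 90 mm outside diameter, 50 mm high, loose, to be left alone; origin: centre of its underside
- mug: white mug, 80 mm diameter, 90 mm high, loose, to be left alone; origin: centre of its underside
Things that resemble listed ones, but are neither listed nor needed, are in the scene too. There is more than one size of the tower; the one meant has the size given above.

How it is judged:
By the outcome, as a careful person would: the job done as asked, in the order asked, and still so for the second after the job is handed in, with the robot touching nothing.
It also fails if it takes over 72 s, if anything falls off the work surface, if the arm or the gripper's body presses on something with over 40 N, if the wrist force passes 120 N, or if a joint passes its speed limit or range.

## Working session

There is one attempt and no reset: what is moved stays moved. The work goes in short steps, Python scripts to look and compute and a shell command to move; the robot and the scene stay as the last step left them, time stands still between calls to the robot, and variables do not carry over. Pictures are saved under pics/ and viewed, at most 10 in all, crops included, and the job is handed in when it is done.

```bash
mkdir -p pics
python3 - <<'E'
from workcell import bot
import cv2
for n in("side","top"):
    im=bot.camera(n); cv2.imwrite(f"pics/{n}0.png",im[:,:,::-1]); m=bot.camera_model(n); print(n,m)
o=bot.get_obs(); print(o)
E
```

```text
side {'vertical_fov': 46.80892922893629, 'cx': 283.2492931161131, 'cy': 215.98894786434488, 'R': array([[ 0.68993185, -0.72368495, -0.01655719],
       [-0.53539953, -0.49476729, -0.68450907],
       [ 0.48717696,  0.48112932, -0.72881629]]), 't': array([-0.33882667,  0.37720661,  0.98726924])}
top {'vertical_fov': 53.435749485154496, 'cx': 282.40991212318636, 'cy': 202.71580688635478, 'R': array([[ 0.00649438, -0.99969795, -0.02370308],
       [-0.99302859, -0.00365759, -0.117817  ],
       [ 0.11769471,  0.02430298, -0.9927524 ]]), 't': array([0.06485511, 0.56992682, 1.12192881])}
{'time': 0.1, 'q': array([7.63772241e+01, 5.00665655e+00, 1.00399531e+01, 9.50979760e+01,
       5.19141783e-04, 9.00011161e+01]), 'qd': array([-0.13781547, -0.14611143,  0.13735348,  0.06066194, -0.001839  ,
       -0.0816438 ]), 'joint_efforts': array([ 7.54928169e-05, -5.21562481e+01,  4.65652514e+01,  1.59019599e-02,
        2.78000266e-05,  1.74863311e-05]), 'ee_pos': array([0.1294987 , 0.5343642 , 0.24967493]), 'tcp_rot': array([-1.79935321e+02, -5.17881553e-04,  1.66376107e+02]), 'wrist_force': array([ 0.26109528, -0.02317209,  0.24594491]), 'torque': array([0.045073  , 0.00173822, 0.01287241]), 'grasp_force': 0.0, 'opening': 0.08554996345405909}
```

View pics/side0.png

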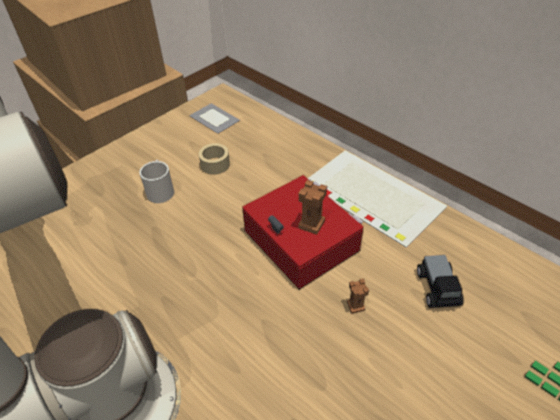

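View pics/top0.png

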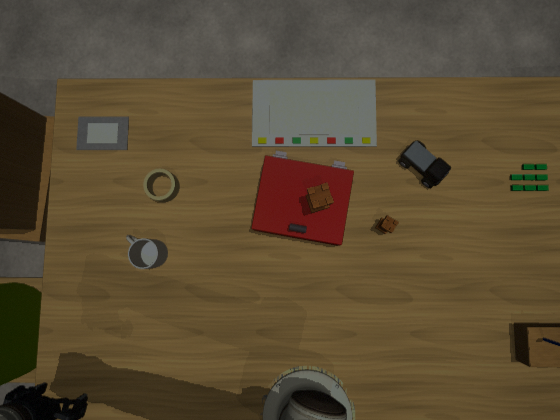

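The side view shows the red case with its lid corners near (243,208), (305,178), (361,228) and the bottom corner. The tall tower is at (312,205), the handle at (276,225), and a small decoy tower at (358,295). In the top view the lid corners are (267,156), (353,170), (341,245), (252,231), the tower head is at (320,197) and the handle at (297,229).

```bash
cat > h.py <<'E'
import numpy as np,cv2
from workcell import bot
def cam(n):
    m=bot.camera_model(n); f=210/np.tan(np.radians(m["vertical_fov"]/2)); return f,m["cx"],m["cy"],np.array(m["R"]),np.array(m["t"])
def ray(n,p):
    f,cx,cy,R,t=cam(n); d=R.T@np.array([(p[0]-cx)/f,(p[1]-cy)/f,1]); return -R.T@t,d
def plane(n,p,z):
    c,d=ray(n,p); return c+d*(z-c[2])/d[2]
def tri(ps,pt):
    a,d=ray("side",ps); b,e=ray("top",pt)
    s=np.linalg.lstsq(np.c_[d,-e],b-a,rcond=None)[0]; P,Q=a+d*s[0],b+e*s[1]
    return (P+Q)/2,np.linalg.norm(P-Q)
def proj(n,X):
    f,cx,cy,R,t=cam(n); v=R@np.array(X)+t; return np.array([f*v[0]/v[2]+cx,f*v[1]/v[2]+cy])
E
python3 - <<'E'
from h import *
np.set_printoptions(precision=4,suppress=True)
ims={n:cv2.imread(f"pics/{n}0.png") for n in("side","top")}
h=cv2.cvtColor(ims["top"],cv2.COLOR_BGR2HSV)
red=(((h[...,0]<6)|(h[...,0]>174))&(h[...,1]>190)&(h[...,2]>110)).astype(np.uint8)
c=max(cv2.findContours(red,0,2)[0],key=cv2.contourArea); r=cv2.minAreaRect(c)
b=cv2.approxPolyDP(cv2.convexHull(c),6,True)[:,0]; print("top",b.tolist(),[plane("top",p,.0955)[:2].round(4).tolist() for p in b])
h=cv2.cvtColor(ims["side"],cv2.COLOR_BGR2HSV)
red=(((h[...,0]<6)|(h[...,0]>174))&(h[...,1]>150)&(h[...,2]>60)).astype(np.uint8)
c=max(cv2.findContours(red,0,2)[0],key=cv2.contourArea)
b=cv2.approxPolyDP(cv2.convexHull(c),5,True)[:,0]; print("side",b.tolist())
a=cv2.resize(ims["side"][165:295,235:370],None,fx=4,fy=4,interpolation=cv2.INTER_CUBIC)
d=cv2.resize(ims["top"][145:255,245:360],None,fx=4,fy=4,interpolation=cv2.INTER_CUBIC)
# resize both to <=800 wide: pack
o=np.zeros((520,800,3),np.uint8); o[:,:400]=a[:520,80:480]; o[:440,400:]=d[:440,60:460]
cv2.imwrite("pics/crop.png",o)
E
```

```text
top [[282, 139], [276, 142]] [[0.7338, 0.0685], [0.7256, 0.0845]]
side [[304, 176], [330, 192], [362, 230], [357, 251], [298, 287], [246, 231], [243, 206]]
```

View pics/crop.png

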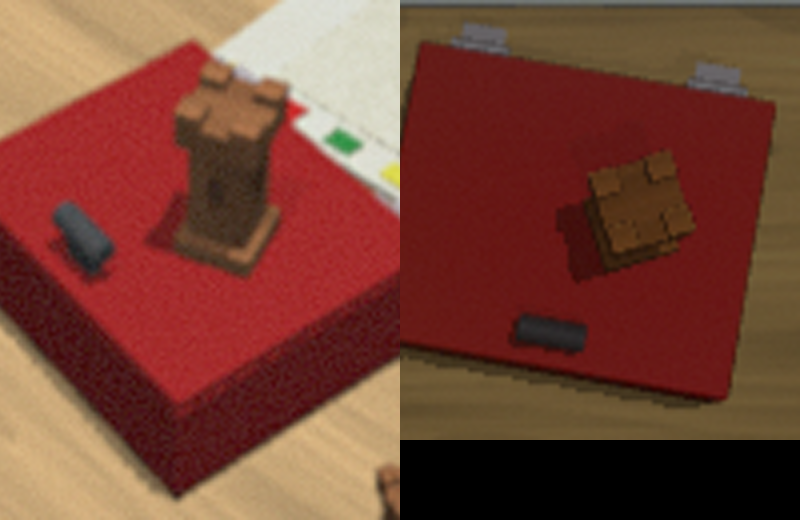

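The crop shows the tower head in the top view with corners near crop (587,172), (672,150), (695,228), (613,254). The foot corners in the side view are near (172,240), (247,273), (283,210). The handle bar centre is at (550,333) from above and (84,235) from the side.

Run:
```python
from h import *
np.set_printoptions(precision=4,suppress=True)
S=lambda u,v:((u+.5)/4-.5+255,(v+.5)/4-.5+165)
T=lambda u,v:((u-400+.5)/4-.5+260,(v+.5)/4-.5+145)
im=cv2.imread("pics/top0.png").astype(int)
red=((im[...,2]>2*im[...,1]+15)&(im[...,2]>2*im[...,0]+15)).astype(np.uint8)
red=cv2.morphologyEx(red,cv2.MORPH_OPEN,np.ones((3,3)))
c=max(cv2.findContours(red,0,2)[0],key=cv2.contourArea)
b=cv2.approxPolyDP(cv2.convexHull(c),6,True)[:,0]
P=[plane("top",p,.0955)[:2] for p in b];print("lid",b.tolist(),np.array(P))
r=cv2.minAreaRect(np.array([plane("top",p[0],.0955)[:2] for p in c],np.float32)); print(r)
print("lid front right tri",tri(S(180,403),T(728,400)),"far left? ",tri(S(195,40),T(420,42)))
print("handle",tri(S(84,233),T(550,331)))
hc=[T(*p) for p in[(587,172),(672,150),(695,228),(613,254)]]
H=np.array([plane("top",p,.2155)[:2] for p in hc]);print("head",H,H.mean(0),[np.degrees(np.arctan2(*(H[(i+1)%4]-H[i])[::-1])) for i in range(4)],[np.linalg.norm(H[(i+1)%4]-H[i]) for i in range(4)])
F=np.array([plane("side",S(*p),.1055)[:2] for p in[(172,235),(245,268),(283,208)]]);print("foot top ~",F,(F[0]+F[2])/2)
for a,b_ in[((213,63),(587,172)),((290,85),(672,150)),((177,108),(613,254))]:print(tri(S(*a),T(*b_)))
```

```text
lid [[265, 156], [352, 171], [341, 244], [252, 228]] [[ 0.6874  0.1134]
 [ 0.6473 -0.1168]
 [ 0.4554 -0.086 ]
 [ 0.4956  0.1452]]
((0.5706798434257507, 0.014198064804077148), (0.2382131963968277, 0.20022174715995789), 79.97393798828125)
lid front right tri (array([ 0.4542, -0.0878,  0.0962]), np.float64(0.0010169898664897199)) far left?  (array([0.6913, 0.1144, 0.091 ]), np.float64(0.0012084648963466937))
handle (array([0.4965, 0.0277, 0.1187]), np.float64(0.0002007414267832879))
head [[ 0.5839  0.0074]
 [ 0.5971 -0.0423]
 [ 0.5511 -0.0554]
 [ 0.5357 -0.0077]] [ 0.567  -0.0245] [np.float64(-75.16630046267268), np.float64(-164.12500560983668), np.float64(107.9034077132574), np.float64(17.3895204125933)] [np.float64(0.05143700214993248), np.float64(0.04778470084291243), np.float64(0.05012488317371361), np.float64(0.05051128754677179)]
foot top ~ [[ 0.5399 -0.0039]
 [ 0.5498 -0.0536]
 [ 0.6024 -0.0385]] [ 0.5711 -0.0212]
(array([0.5853, 0.0069, 0.2086]), np.float64(0.0009298131957623506))
(array([ 0.597 , -0.0421,  0.2146]), np.float64(0.0007364664285608681))
(array([ 0.5365, -0.0084,  0.217 ]), np.float64(0.0024234068915091546))
```

```bash
cat >> h.py <<'E'
from scipy.spatial.transform import Rotation as Ro
def pose(head,down):
    """tool z along heading (deg), pitched down (deg); y horizontal, to the left of the heading"""
    h,d=np.radians([head,down]); y=np.array([-np.sin(h),np.cos(h),0]); z=np.array([np.cos(h)*np.cos(d),np.sin(h)*np.cos(d),-np.sin(d)])
    return Ro.from_matrix(np.c_[np.cross(y,z),y,z])
def plan(p,head,down):
    o=bot.get_obs(); R=Ro.from_euler("xyz",o["tcp_rot"],degrees=True)
    r=(pose(head,down)*R.inv()).as_rotvec()/.12
    print("t",round(o["time"],2),"q",o["q"].round(0),"tcp",o["ee_pos"].round(4),"shift",((np.array(p)-o["ee_pos"])/.02).round(2),"turn",r.round(2),"|",round(np.linalg.norm(r),2))
E
python3 -m crank '[[[0.5,-1,0,0,0,0.5],[0.5,-1,0,0,0,1]]]' 1 40
python3 -c "
from h import *
plan((.4807,-.049,.25),16.5,90); plan((.4807,-.049,.25),16.5,20)"
```

```text
time: 0.27
ee_pos: [0.1494, 0.4943, 0.2492]
tcp_rot: [-179.9, -0.0, 176.9]
wrist_force: [-0.5, -0.0, 0.1]
opening: 0.0855
grasp_force: 0.0
t 0.27 q [73.  0.  5. 95. -0. 76.] tcp [0.1494 0.4943 0.2492] shift [ 16.57 -27.16   0.04] turn [ 0.01 -0.    2.86] | 2.86
t 0.27 q [73.  0.  5. 95. -0. 76.] tcp [0.1494 0.4943 0.2492] shift [ 16.57 -27.16   0.04] turn [  1.2  -10.16   2.5 ] | 10.53
```

```bash
python3 -m crank '[[[0.59,-0.97,0,0,0,0],[0.59,-0.97,0,0,0,0],[0.59,-0.97,0,0,0,0],[0.59,-0.97,0,0,0,0],[0.59,-0.97,0,0,0,0],[0.59,-0.97,0,0,0,0],[0.59,-0.97,0,0,0,0],[0.59,-0.97,0,0,0,0],[0.59,-0.97,0,0,0,0],[0.59,-0.97,0,0,0,0],[0.59,-0.97,0,0,0,0],[0.59,-0.97,0,0,0,0]]]' 
python3 -m crank '[[[0.59,-0.97,0,0.1,-0.85,0.21],[0.59,-0.97,0,0.1,-0.85,0.21],[0.59,-0.97,0,0.1,-0.85,0.21],[0.59,-0.97,0,0.1,-0.85,0.21],[0.59,-0.97,0,0.1,-0.85,0.21],[0.59,-0.97,0,0.1,-0.85,0.21],[0.59,-0.97,0,0.1,-0.85,0.21],[0.59,-0.97,0,0.1,-0.85,0.21],[0.59,-0.97,0,0.1,-0.85,0.21],[0.59,-0.97,0,0.1,-0.85,0.21],[0.59,-0.97,0,0.1,-0.85,0.21],[0.59,-0.97,0,0.1,-0.85,0.21],[0.59,-0.97,0,0,0,0],[0.59,-0.97,0,0,0,0],[0.59,-0.97,0,0,0,0],[0.59,-0.97,0,0,0,0],[0,0,0,0,0,0]]]' 
python3 -c "
from h import *
plan((.4807,-.049,.158),16.5,20)"
```

```text
time: 1.27
ee_pos: [0.2915, 0.2606, 0.2501]
tcp_rot: [-180.0, -0.0, 176.7]
wrist_force: [-0.2, -0.1, 0.0]
opening: 0.0852
grasp_force: 0.0
time: 2.68
ee_pos: [0.6091, -0.0077, 0.28]
tcp_rot: [-179.2, 62.9, -164.0]
wrist_force: [-0.0, -0.1, -0.1]
opening: 0.0853
grasp_force: 0.0
t 2.68 q [-10. -38. -44.  23.  22. -13.] tcp [ 0.6091 -0.0077  0.28  ] shift [-6.42 -2.07 -6.1 ] turn [ 0.33 -0.97  0.18] | 1.04
```

```bash
python3 -m crank '[[[-0.4,-0.13,0.1,-0.1,0.9,0],[-0.5,-0.15,0.1,-0.1,0.9,0],[-0.9,-0.3,0,0,0,0],[-0.9,-0.3,0,0,0,0],[-0.9,-0.3,0,0,0,0],[-0.9,-0.3,0,0,0,0],[-0.9,-0.3,0,0,0,0],[-0.3,-0.1,0,0,0,0],[0,0,0,0,0,0]]]' 
python3 -c "
from h import *
plan((.49,-.047,.20),16.5,40)"
```

```text
time: 3.43
ee_pos: [0.4934, -0.0427, 0.2853]
tcp_rot: [177.6, 50.7, -166.6]
wrist_force: [0.3, -1.5, 0.0]
opening: 0.0854
grasp_force: 0.0
t 3.43 q [-19. -45. -38.  52.  27. -22.] tcp [ 0.4934 -0.0427  0.2853] shift [-0.17 -0.22 -4.26] turn [-0.25  0.05  0.18] | 0.31
```

```bash
python3 -m crank '[[[0.85,0.22,-0.3,0,0,0],[0.85,0.22,-0.3,0,0,0],[0.85,0.22,-0.3,0.15,-0.77,0.06],[0.85,0.22,-0.3,0.15,-0.77,0.06],[0,0,-0.3,0.15,-0.77,0.06],[0,0,0,0,0,0]]]' 
python3 -c "
from h import *
plan((.562,-.025,.158),16.5,22)"
```

```text
time: 3.93
ee_pos: [0.5601, -0.0233, 0.2431]
tcp_rot: [178.5, 66.4, -164.5]
wrist_force: [0.5, 0.9, -4.1]
opening: 0.0853
grasp_force: 0.0
t 3.93 q [-16. -47. -54.  20.  30. -14.] tcp [ 0.5601 -0.0233  0.2431] shift [ 0.1  -0.08 -4.26] turn [-0.01 -0.25 -0.05] | 0.26
```

```bash
python3 -m crank '[[[0,0,-0.5,0,0,0],[0,0,-0.6,0,-0.1,0]]]' ; python3 -c "
from h import *
plan((.562,-.025,.158),16.5,22)
cv2.imwrite('pics/s1.png',bot.camera('side')[120:320,200:440,::-1].repeat(2,0).repeat(2,1))"
```

```text
time: 4.1
ee_pos: [0.5632, -0.0249, 0.2368]
tcp_rot: [-179.5, 67.6, -162.7]
wrist_force: [0.5, -0.4, 1.1]
opening: 0.0855
grasp_force: 0.0
t 4.1 q [-16. -47. -56.  17.  30. -14.] tcp [ 0.5632 -0.0249  0.2368] shift [-0.06 -0.01 -3.94] turn [ 0.04 -0.05 -0.04] | 0.08
```

View pics/s1.png

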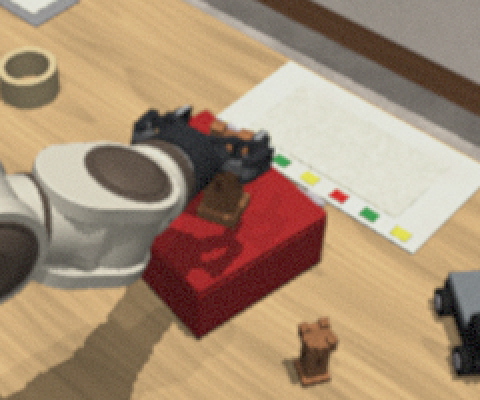

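The picture shows the open gripper straddling above the tower at about (215,150), clear of lid and handle. I continue straight down.

```bash
python3 -m crank '[[[0,0,-0.6,0,0,0],[0,0,-0.6,0,0,0],[0,0,-0.6,0,0,0],[0,0,0,0,0,0]]]' ; python3 -c "
from h import *
plan((.562,-.025,.158),16.5,22)"
```

```text
time: 4.48
ee_pos: [0.5625, -0.0248, 0.1968]
tcp_rot: [-180.0, 67.3, -163.2]
wrist_force: [0.0, -0.5, -0.3]
opening: 0.0856
grasp_force: 0.0
t 4.48 q [-16. -46. -60.  13.  30. -14.] tcp [ 0.5625 -0.0248  0.1968] shift [-0.02 -0.01 -1.94] turn [ 0.03 -0.09 -0.04] | 0.11
```

```bash
python3 -m crank '[[[0,0,-0.6,0,0,0],[0,0,-0.6,0,0,0],[0,0,-0.6,0,-0.1,0],[0,0,-0.1,0,0,0],[0,0,0,0,0,0]]]' ; python3 -m crank '[[[0,0,0,0,0,0],[0,0,0,0,0,0],[0,0,0,0,0,0],[0,0,0,0,0,0],[0,0,0,0,0,0],[0,0,0,0,0,0],[0,0,0,0,0,0],[0,0,0,0,0,0]]]' 0 40; python3 -c "
from h import *
plan((.562,-.025,.158),16.5,22)"
```

```text
time: 4.9
ee_pos: [0.5626, -0.0248, 0.1599]
tcp_rot: [-179.3, 68.1, -162.6]
wrist_force: [-0.5, -0.4, 0.1]
opening: 0.0855
grasp_force: 0.0
time: 5.57
ee_pos: [0.5624, -0.0248, 0.1601]
tcp_rot: [-179.2, 68.2, -162.5]
wrist_force: [-4.6, -1.4, 5.6]
opening: 0.0377
grasp_force: 45.4
t 5.57 q [-16. -44. -64.   6.  30. -14.] tcp [ 0.5624 -0.0248  0.1601] shift [-0.02 -0.01 -0.1 ] turn [ 0.03  0.05 -0.04] | 0.07
```

```bash
python3 -m crank '[[[0,0,0.4,0,0,0],[0,0,0.7,0,0,0],[0,0,0.9,0,0,0],[0.1,-0.3,0.9,0,0,0],[0.1,-0.5,0.9,0,0,0],[0.1,-0.5,0.5,0,0,0],[0,0,0,0,0,0]]]' ; python3 -c "
from h import *
plan((.4544,-.2808,.2),-10,112);plan((.4544,-.2808,.030),-10,112)"
```

```text
time: 6.15
ee_pos: [0.5687, -0.052, 0.2482]
tcp_rot: [-179.0, 68.3, -162.4]
wrist_force: [0.2, 0.7, -1.4]
opening: 0.0378
grasp_force: 44.8
t 6.15 q [-20. -44. -54.  17.  34. -16.] tcp [ 0.5687 -0.052   0.2482] shift [ -5.71 -11.44  -2.41] turn [-0.74 13.21 -3.08] | 13.59
t 6.15 q [-20. -44. -54.  17.  34. -16.] tcp [ 0.5687 -0.052   0.2482] shift [ -5.71 -11.44 -10.91] turn [-0.74 13.21 -3.08] | 13.59
```

```bash
python3 -m crank '[[[0,-0.76,0,-0.05,0.88,-0.205],[0,-0.76,0,-0.05,0.88,-0.205],[0,-0.76,0,-0.05,0.88,-0.205],[0,-0.76,0,-0.05,0.88,-0.205],[0,-0.76,0,-0.05,0.88,-0.205],[-0.57,-0.76,0,-0.05,0.88,-0.205],[-0.57,-0.76,0,-0.05,0.88,-0.205],[-0.57,-0.76,0,-0.05,0.88,-0.205],[-0.57,-0.76,0,-0.05,0.88,-0.205],[-0.57,-0.76,0,-0.05,0.88,-0.205],[-0.57,-0.76,-0.3,-0.05,0.88,-0.205],[-0.57,-0.76,-0.3,-0.05,0.88,-0.205],[-0.57,-0.76,-0.3,-0.05,0.88,-0.205],[-0.57,-0.76,-0.3,-0.05,0.88,-0.205],[-0.57,-0.76,-0.3,-0.05,0.88,-0.205],[0,0,0,0,0,0],[0,0,0,0,0,0]]]' ; python3 -c "
from h import *
plan((.4544,-.2808,.031),-10,112)
cv2.imwrite('pics/s2.png',bot.camera('side')[:,:,::-1])"
```

```text
time: 7.57
ee_pos: [0.4544, -0.2786, 0.2119]
tcp_rot: [179.8, -22.3, 170.1]
wrist_force: [0.5, 0.5, -1.0]
opening: 0.0381
grasp_force: 44.7
t 7.57 q [-28.  23.  24. 112.  -7. -17.] tcp [ 0.4544 -0.2786  0.2119] shift [-0.   -0.11 -9.04] turn [-0.03 -0.04 -0.  ] | 0.05
```

View pics/s2.png

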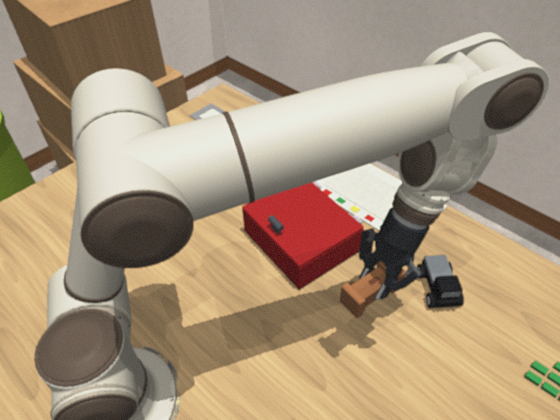

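The tower is held level at (365,290), over clear bench with its head away from the robot. Now I lower it.

```bash
python3 -c "
from h import *
print('decoy',plane('top',(389,224),.03),'truck',plane('top',(424,164),.06))"
python3 -m crank '[[[0,-0.1,-0.5,0,0,0],[0,0,-0.9,0,0,0],[0,0,-0.9,0,0,0],[0,0,-0.9,0,0,0],[0,0,-0.9,0,0,0],[0,0,-0.9,0,0,0],[0,0,-0.9,0,0,0],[0,0,-0.9,0,0,0],[0,0,-0.6,0,0,0],[0,0,-0.5,0,0,0],[0,0,-0.4,0,0,0],[0,0,-0.2,0,0,0],[0,0,0,0,0,0],[0,0,0,0,0,0]]]' 
python3 -m crank '[[[0,0,-0.1,0,0,0],[0,0,-0.1,0,0,0],[0,0,-0.1,0,0,0],[0,0,0,0,0,0]]]'
```

```text
decoy [ 0.51227689 -0.22562188  0.03      ] truck [ 0.67394451 -0.31712382  0.06      ]
time: 8.78
ee_pos: [0.4543, -0.2808, 0.0455]
tcp_rot: [180.0, -22.0, 170.0]
wrist_force: [0.4, -0.2, -1.0]
opening: 0.0371
grasp_force: 44.7
time: 9.12
ee_pos: [0.4541, -0.2807, 0.0386]
tcp_rot: [179.9, -22.1, 170.0]
wrist_force: [-0.5, 0.3, -1.7]
opening: 0.0376
grasp_force: 44.7
```

```bash
python3 -m crank '[[[0,0,-0.1,0,0,0],[0,0,-0.1,0,0,0],[0,0,0,0,0,0]]]' 
python3 -m crank '[[[0,0,-0.1,0,0,0],[0,0,0,0,0,0]]]'
python3 -m crank '[[[0,0,-0.1,0,0,0],[0,0,0,0,0,0]]]'
```

```text
time: 9.37
ee_pos: [0.454, -0.2807, 0.0345]
tcp_rot: [179.9, -22.1, 170.0]
wrist_force: [-0.8, 0.6, -1.0]
opening: 0.0375
grasp_force: 44.7
time: 9.53
ee_pos: [0.454, -0.2807, 0.0326]
tcp_rot: [179.9, -22.1, 170.0]
wrist_force: [1.0, -0.2, -1.7]
opening: 0.0372
grasp_force: 44.7
time: 9.7
ee_pos: [0.4542, -0.2808, 0.0313]
tcp_rot: [180.0, -22.0, 170.0]
wrist_force: [-0.7, 0.7, 0.1]
opening: 0.0373
grasp_force: 44.8
```

```bash
python3 -m crank '[[[0,0,-0.05,0,0,0],[0,0,0,0,0,0]]]' 
python3 -m crank '[[[0,0,-0.05,0,0,0],[0,0,0,0,0,0]]]'
```

```text
time: 9.87
ee_pos: [0.4541, -0.2807, 0.031]
tcp_rot: [180.0, -22.0, 170.0]
wrist_force: [-3.0, 2.2, 7.2]
opening: 0.0375
grasp_force: 45.6
time: 10.03
ee_pos: [0.4541, -0.2807, 0.0309]
tcp_rot: [180.0, -22.0, 170.0]
wrist_force: [-3.8, 2.5, 14.4]
opening: 0.0378
grasp_force: 46.3
```

```bash
python3 -m crank '[[[0,0,0.05,0,0,0],[0,0,0,0,0,0],[0,0,0,0,0,0],[0,0,0,0,0,0],[0,0,0,0,0,0]]]' 0.63 40
python3 -m crank '[[[0,0,0.5,0,0,0],[0,0,0.8,0,0,0],[0,0,1,0,0,0],[0,0,1,0,0,0],[0,0,1,0,0,0],[0,0,1,0,0,0],[0,0,1,0,0,0],[0,0,1,0,0,0],[0,0,1,0,0,0],[0,0,0,0,0,0]]]'
python3 -c "
from h import *
plan((.495,.028,.2),-10,90)
cv2.imwrite('pics/t3.png',bot.camera('top')[:,:,::-1]);cv2.imwrite('pics/s3.png',bot.camera('side')[:,:,::-1])"
```

```text
time: 10.45
ee_pos: [0.454, -0.2807, 0.0297]
tcp_rot: [179.9, -22.1, 170.0]
wrist_force: [0.3, -0.3, 1.0]
opening: 0.0535
grasp_force: 0.0
time: 11.28
ee_pos: [0.4546, -0.281, 0.2005]
tcp_rot: [-180.0, -21.8, 170.0]
wrist_force: [-0.5, 0.5, 0.1]
opening: 0.0542
grasp_force: 0.0
t 11.28 q [-28.  22.  22. 110.  -7. -17.] tcp [ 0.4546 -0.281   0.2005] shift [ 2.02 15.45 -0.03] turn [-0.54 -3.12  0.  ] | 3.17
```

View pics/s3.png

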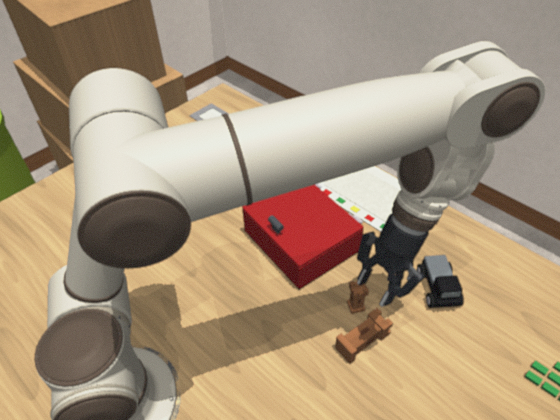

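The tower lies flat at (363,336) and the decoy still stands at (358,295). Next is the lid handle.

```bash
python3 -m crank '[[[0.126,0.6,0,-0.135,-0.78,0],[0.126,0.966,0,-0.135,-0.78,0],[0.126,0.966,0,-0.135,-0.78,0],[0.126,0.966,0,-0.135,-0.78,0],[0.126,0.966,0,0,0,0],[0.126,0.966,0,0,0,0],[0.126,0.966,0,0,0,0],[0.126,0.966,0,0,0,0],[0.126,0.966,0,0,0,0],[0.126,0.966,0,0,0,0],[0.126,0.966,0,0,0,0],[0.126,0.966,0,0,0,0],[0.126,0.966,0,0,0,0],[0.126,0.966,0,0,0,0],[0.126,0.966,0,0,0,0],[0.126,0.966,0,0,0,0],[0,0.36,0,0,0,0],[0,0,0,0,0,0]]]' 0.78 40
python3 -c "
from h import *
plan((.495,.028,.124),-10,90)"
```

```text
time: 12.88
ee_pos: [0.494, 0.0294, 0.195]
tcp_rot: [179.9, -0.4, 170.1]
wrist_force: [0.2, -0.1, 0.8]
opening: 0.0669
grasp_force: 0.0
t 12.88 q [ 3. -3. -4. 89.  0. 13.] tcp [0.494  0.0294 0.195 ] shift [ 0.05 -0.07 -3.55] turn [-0.02 -0.05 -0.02] | 0.06
```

```bash
python3 -m crank '[[[0.05,-0.07,-0.5,0,-0.05,0],[0,0,-0.8,0,0,0],[0,0,-0.8,0,0,0],[0,0,-0.7,0,0,0],[0,0,-0.5,0,0,0],[0,0,-0.2,0,0,0],[0,0,0,0,0,0]]]'
python3 -m crank '[[[0,0,0,0,0,0],[0,0,0,0,0,0],[0,0,0,0,0,0],[0,0,0,0,0,0],[0,0,0,0,0,0],[0,0,0,0,0,0]]]' 0 40
python3 - <<'E'
from h import *
# handle waypoints, relative to the present TCP
o=bot.get_obs(); p=o["ee_pos"]; print(p,o["opening"])
h=np.array([.669,-.003,.0855]); d=np.array([np.cos(np.radians(-10)),np.sin(np.radians(-10)),0])
r=np.hypot(.178,.035);a=np.arctan2(.035,.178)
W=lambda t:h+d*(-r*np.cos(a+t))+[0,0,r*np.sin(a+t)]
print(W(0)); prev=W(0)
for t in np.linspace(.1,1.85,15):
    w=W(t);print(round(t,3),w.round(3),((w-prev)/.02).round(2));prev=w
E
```

```text
time: 13.47
ee_pos: [0.4949, 0.0263, 0.125]
tcp_rot: [179.9, -0.0, 170.0]
wrist_force: [0.8, 0.6, 0.3]
opening: 0.0668
grasp_force: 0.0
time: 13.97
ee_pos: [0.496, 0.0277, 0.1273]
tcp_rot: [179.7, 0.1, 170.1]
wrist_force: [-0.8, 5.4, 3.0]
opening: 0.0434
grasp_force: 41.7
[0.4959847  0.02772714 0.12732686] 0.04339298860685291
[0.49370422 0.02790938 0.1205    ]
0.1 [0.498 0.027 0.138] [ 0.22 -0.04  0.88]
0.225 [0.506 0.026 0.159] [ 0.39 -0.07  1.06]
0.35 [0.516 0.024 0.179] [ 0.52 -0.09  1.  ]
0.475 [0.529 0.022 0.198] [ 0.64 -0.11  0.93]
0.6 [0.544 0.019 0.215] [ 0.75 -0.13  0.84]
0.725 [0.561 0.016 0.23 ] [ 0.84 -0.15  0.74]
0.85 [0.579 0.013 0.242] [ 0.93 -0.16  0.63]
0.975 [0.599 0.009 0.252] [ 1.   -0.18  0.51]
1.1 [0.62  0.006 0.26 ] [ 1.05 -0.19  0.38]
1.225 [0.642 0.002 0.265] [ 1.09 -0.19  0.24]
1.35 [ 0.664 -0.002  0.267] [ 1.11 -0.2   0.1 ]
1.475 [ 0.687 -0.006  0.266] [ 1.12 -0.2  -0.04]
1.6 [ 0.709 -0.01   0.262] [ 1.1  -0.19 -0.18]
1.725 [ 0.73  -0.014  0.256] [ 1.07 -0.19 -0.32]
1.85 [ 0.75  -0.017  0.247] [ 1.02 -0.18 -0.45]
```

```bash
python3 -m crank '[[[0.1,-0.02,0.4,0,0,0],[0.12,-0.02,0.48,0,0,0],[0.2,-0.04,0.53,0,0,0],[0.2,-0.04,0.53,0,0,0],[0.26,-0.05,0.5,0,0,0],[0.26,-0.05,0.5,0,0,0],[0.32,-0.05,0.46,0,0,0],[0.32,-0.05,0.46,0,0,0],[0.38,-0.06,0.42,0,0,0],[0.38,-0.06,0.42,0,0,0]]]'
python3 -m crank '[[[0.42,-0.08,0.37,0,0,0],[0.42,-0.08,0.37,0,0,0],[0.46,-0.08,0.31,0,0,0],[0.46,-0.08,0.31,0,0,0],[0.5,-0.09,0.25,0,0,0],[0.5,-0.09,0.25,0,0,0],[0.52,-0.09,0.19,0,0,0],[0.52,-0.09,0.19,0,0,0],[0.54,-0.1,0.12,0,0,0],[0.54,-0.1,0.12,0,0,0]]]'
```

```text
time: 14.8
ee_pos: [0.5464, 0.0189, 0.22]
tcp_rot: [179.7, -0.0, 170.1]
wrist_force: [4.1, 4.3, -9.9]
opening: 0.0433
grasp_force: 42.0
time: 15.63
ee_pos: [0.6439, 0.0019, 0.2698]
tcp_rot: [179.7, -0.0, 170.1]
wrist_force: [-1.5, 7.8, -5.6]
opening: 0.0425
grasp_force: 41.3
```

```bash
python3 -m crank '[[[0.55,-0.1,0.05,0,0,0],[0.55,-0.1,0.05,-0.03,-0.18,0],[0.56,-0.1,-0.02,-0.03,-0.18,0],[0.56,-0.1,-0.02,-0.03,-0.18,0],[0.55,-0.1,-0.09,-0.03,-0.18,0],[0.55,-0.1,-0.09,-0.03,-0.18,0],[0,0,0,0,0,0]]]'
python3 -m crank '[[[0.53,-0.1,-0.16,-0.03,-0.18,0],[0.53,-0.1,-0.16,-0.03,-0.18,0],[0.51,-0.09,-0.22,0,0,0],[0.4,-0.07,-0.18,0,0,0],[0,0,0,0,0,0]]]'
python3 -c "
from h import *
plan((.75,-.017,.253),-10,80)"
```

```text
time: 16.22
ee_pos: [0.7118, -0.01, 0.2687]
tcp_rot: [179.6, 6.6, 170.1]
wrist_force: [1.9, 8.0, 3.9]
opening: 0.0428
grasp_force: 40.1
time: 16.63
ee_pos: [0.7522, -0.017, 0.2554]
tcp_rot: [179.5, 9.2, 170.1]
wrist_force: [5.8, 8.3, 8.7]
opening: 0.0426
grasp_force: 42.4
t 16.63 q [-1. 26. 35. 90. -1.  9.] tcp [ 0.7522 -0.017   0.2554] shift [-0.11  0.   -0.12] turn [-0.09 -0.1  -0.03] | 0.14
```

```bash
python3 -m crank '[[[0.2,-0.04,-0.09,0,0,0],[0,0,0,0,0,0]]]';python3 -m crank '[[[0.2,-0.04,-0.1,0,0,0],[0,0,0,0,0,0]]]'
```

```text
time: 16.8
ee_pos: [0.7554, -0.0176, 0.2538]
tcp_rot: [179.5, 9.2, 170.1]
wrist_force: [5.4, 8.0, 6.9]
opening: 0.0429
grasp_force: 42.7
time: 16.97
ee_pos: [0.7593, -0.0183, 0.2517]
tcp_rot: [179.5, 9.1, 170.1]
wrist_force: [5.6, 8.4, 6.9]
opening: 0.0425
grasp_force: 43.2
```

```bash
for i in 1; do python3 -m crank '[[[0.15,-0.03,-0.08,0,0,0],[0,0,0,0,0,0]]]';python3 -m crank '[[[0.15,-0.03,-0.08,0,0,0],[0,0,0,0,0,0]]]'; done; python3 -c "
from h import *
cv2.imwrite('pics/s4.png',bot.camera('side')[:,:,::-1])"
```

```text
time: 17.13
ee_pos: [0.7623, -0.0188, 0.2502]
tcp_rot: [179.5, 9.1, 170.1]
wrist_force: [5.1, 8.2, 7.3]
opening: 0.0426
grasp_force: 43.3
time: 17.3
ee_pos: [0.7653, -0.0193, 0.2485]
tcp_rot: [179.5, 9.1, 170.1]
wrist_force: [6.1, 9.6, 6.1]
opening: 0.0425
grasp_force: 43.0
```

View pics/s4.png

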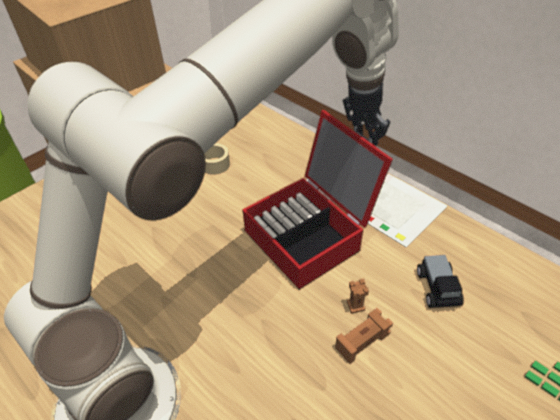

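The lid is wide open, with its top edge from (325,113) to (391,157), and the fingers still hold the handle. I keep pushing until I feel the stop.

```bash
python3 -m crank '[[[0.15,-0.03,-0.08,0,0,0],[0,0,0,0,0,0]]]';python3 -m crank '[[[0.15,-0.03,-0.08,0,0,0],[0,0,0,0,0,0]]]'; python3 -c "
from h import *
P=[ (plane('side',p,z)) for p in [(325,113),(391,157)] for z in (.25,.265,.28)]
d=np.array([np.cos(np.radians(-10)),np.sin(np.radians(-10)),0])
for p in P: v=p-[.669,-.003,.0855]; print(p.round(3), 'along',(v@d).round(3),'r',np.hypot(v@d,v[2]).round(3),'ang',np.arctan2(v[2],-(v@d)).round(3))"
```

```text
time: 17.52
ee_pos: [0.7679, -0.0198, 0.2469]
tcp_rot: [179.5, 9.1, 170.1]
wrist_force: [4.0, 9.8, 7.1]
opening: 0.0423
grasp_force: 41.0
time: 17.68
ee_pos: [0.7682, -0.0198, 0.2467]
tcp_rot: [179.5, 8.9, 170.2]
wrist_force: [-16.1, 11.9, 15.6]
opening: 0.0424
grasp_force: 40.5
[0.77  0.113 0.25 ] along 0.079 r 0.183 ang 2.019
[0.753 0.1   0.265] along 0.065 r 0.191 ang 1.917
[0.736 0.086 0.28 ] along 0.05 r 0.201 ang 1.824
[ 0.739 -0.11   0.25 ] along 0.088 r 0.187 ang 2.062
[ 0.723 -0.119  0.265] along 0.073 r 0.194 ang 1.959
[ 0.707 -0.128  0.28 ] along 0.059 r 0.203 ang 1.865
```

```bash
python3 -m crank '[[[-0.1,0.02,0.04,0,0,0],[0,0,0,0,0,0],[0,0,0,0,0,0],[0,0,0,0,0,0],[0,0,0,0,0,0]]]' 0.85 40
python3 -m crank '[[[-0.05,0.01,0.4,0,0,0],[-0.12,0.02,0.8,0,0,0],[-0.15,0.02,0.9,0,0,0],[-0.15,0.02,0.9,0,0,0],[-0.15,0.02,0.9,0,0,0],[0,0,0,0,0,0]]]'
python3 -c "
from h import *
plan((.4544,-.2808,.15),-10,90)
im=bot.camera('top');cv2.imwrite('pics/t5.png',im[:,:,::-1]);cv2.imwrite('pics/s5.png',bot.camera('side')[:,:,::-1])"
```

```text
time: 18.1
ee_pos: [0.7677, -0.0227, 0.243]
tcp_rot: [179.8, 8.8, 170.0]
wrist_force: [-0.5, -0.6, 0.1]
opening: 0.0727
grasp_force: 0.0
time: 18.6
ee_pos: [0.7552, -0.0206, 0.3265]
tcp_rot: [179.7, 9.2, 170.0]
wrist_force: [-0.5, -0.3, 0.9]
opening: 0.0727
grasp_force: 0.0
t 18.6 q [ -1.  31.  51. 101.  -1.   9.] tcp [ 0.7552 -0.0206  0.3265] shift [-15.04 -13.01  -8.82] turn [ 0.19  1.32 -0.  ] | 1.33
```

View pics/t5.png

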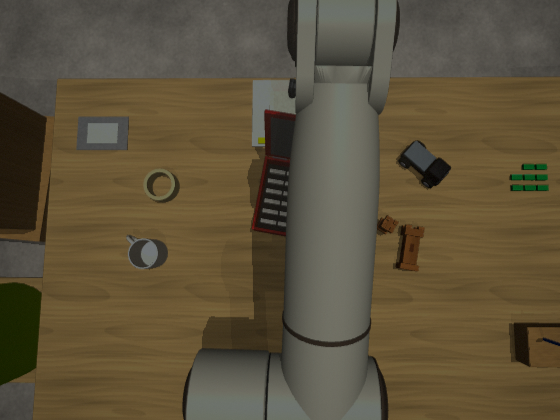

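The top view shows the tower lying around (411,248), head end at (413,231) and foot end at (410,266). The truck, tape and mug are unmoved. I measure the tower by mask in both views.

Run:
```python
from h import *
np.set_printoptions(precision=4,suppress=True)
A={}
for n,f,(x0,x1,y0,y1) in(("top","t5",(390,435,215,285)),("side","s5",(325,405,305,365))):
    im=cv2.imread(f"pics/{f}.png").astype(int)[y0:y1,x0:x1]
    m=((im[...,2]>1.75*im[...,1])).astype(np.uint8); c=max(cv2.findContours(m,0,1)[0],key=cv2.contourArea)
    r=cv2.minAreaRect(c); b=cv2.boxPoints(r)+[x0,y0]; A[n]=b; print(n,m.sum(),(np.array(r[0])+[x0,y0]).round(1),np.array(r[1]).round(1),r[2])
    if n=="top":
        W=np.array([plane("top",q[0]+[x0,y0],.045)[:2] for q in c],np.float32); w=cv2.minAreaRect(W); print("world",w,cv2.boxPoints(w))
```

```text
top 108 [411.5 247.5] [7. 3.] 90.0
world ((0.44822224974632263, -0.2809121310710907), (0.008022799156606197, 0.01903511770069599), 88.32201385498047) [[ 0.4386 -0.2846]
 [ 0.4576 -0.2852]
 [ 0.4579 -0.2772]
 [ 0.4388 -0.2766]]Traceback (most recent call last):
  File "<stdin>", line 6, in <module>
ValueError: max() iterable argument is empty
```

Run:
```python
from h import *
np.set_printoptions(precision=4,suppress=True)
for n,f,(x0,x1,y0,y1) in(("top","t5",(397,432,218,280)),("side","s5",(325,405,308,365))):
    a=cv2.cvtColor(cv2.imread(f"pics/{f}.png"),cv2.COLOR_BGR2LAB)[y0:y1,x0:x1,1]
    t,m=cv2.threshold(a,0,1,cv2.THRESH_OTSU); m=cv2.morphologyEx(m,cv2.MORPH_OPEN,np.ones((3,3)))
    c=max(cv2.findContours(m,0,1)[0],key=cv2.contourArea)
    r=cv2.minAreaRect(c); print(n,t,m.sum(),(np.array(r[0])+[x0,y0]).round(1),np.array(r[1]).round(1),r[2])
    for z in(.025,.05):
        W=np.array([plane(n,q[0]+[x0,y0],z)[:2] for q in c],np.float32); w=cv2.minAreaRect(W); print(z,"world",np.array(w[0]),np.array(w[1]),w[2])
```

```text
top 135.0 652 [411.5 247.4] [18.6 44.1] 9.462322235107422
0.025 world [ 0.449  -0.2877] [0.0503 0.1207] 80.36528015136719
0.05 world [ 0.4487 -0.2806] [0.0492 0.1181] 80.36530303955078
side 138.0 1043 [364.  329.7] [24.2 53.5] 52.85331344604492
0.025 world [ 0.4608 -0.2746] [0.0528 0.1255] 79.94119262695312
0.05 world [ 0.4474 -0.2815] [0.0514 0.1222] 79.94119262695312
```

```bash
python3 -m crank '[[[-0.5,-0.42,0,0,0,0],[-0.9,-0.765,0,0,0,0],[-0.9,-0.765,0,0,0,0],[-0.9,-0.765,0,0,0,0],[-0.9,-0.765,0,0,0,0],[-0.9,-0.765,0,0.05,0.33,0],[-0.9,-0.765,0,0.05,0.33,0],[-0.9,-0.765,0,0.05,0.33,0],[-0.9,-0.765,-0.4,0.05,0.33,0],[-0.9,-0.765,-0.9,0,0,0],[-0.9,-0.765,-0.9,0,0,0],[-0.9,-0.765,-0.9,0,0,0],[-0.9,-0.765,-0.9,0,0,0],[-0.9,-0.765,-0.9,0,0,0],[-0.9,-0.765,-0.9,0,0,0],[-0.9,-0.765,-0.9,0,0,0],[-0.9,-0.765,-0.9,0,0,0],[-0.4,-0.36,-0.9,0,0,0],[0,0,-0.2,0,0,0],[0,0,0,0,0,0]]]' 0.75 40
python3 -c "
from h import *
plan((.449,-.281,.031),-10,90)"
```

```text
time: 20.37
ee_pos: [0.448, -0.2805, 0.1453]
tcp_rot: [179.9, -0.5, 170.0]
wrist_force: [0.6, 0.9, -0.2]
opening: 0.0638
grasp_force: 0.0
t 20.37 q [-32.   2.  -5.  84.  -0. -22.] tcp [ 0.448  -0.2805  0.1453] shift [ 0.05 -0.02 -5.72] turn [-0.03 -0.07  0.  ] | 0.08
```

```bash
python3 -m crank '[[[0.05,0,-0.6,0,-0.06,0],[0,0,-0.9,0,0,0],[0,0,-0.9,0,0,0],[0,0,-0.9,0,0,0],[0,0,-0.9,0,0,0],[0,0,-0.8,0,0,0],[0,0,-0.5,0,0,0],[0,0,-0.2,0,0,0],[0,0,0,0,0,0]]]'
python3 -m crank '[[[0,0,0,0,0,0],[0,0,0,0,0,0],[0,0,0,0,0,0],[0,0,0,0,0,0],[0,0,0,0,0,0],[0,0,0,0,0,0]]]' 0 40
python3 -m crank '[[[0,0,0.4,0,0,0],[0,0,0.8,0,0,0],[0,0,1,0,0,0],[0,0,1,0,0,0],[0,0,1,0,0,0],[0,0,1,0,0,0],[0,0,1,0,0,0],[0,0,1,0,0,0],[0,0,0.8,0,0,0],[0,0,0,0,0,0]]]'
python3 -c "
from h import *
plan((.5615,-.043,.2),-10,90)"
```

```text
time: 21.12
ee_pos: [0.4505, -0.2804, 0.033]
tcp_rot: [179.9, 0.0, 170.1]
wrist_force: [0.0, -0.8, 0.6]
opening: 0.0644
grasp_force: 0.0
time: 21.62
ee_pos: [0.451, -0.2813, 0.0347]
tcp_rot: [179.9, 0.2, 170.0]
wrist_force: [0.4, 2.0, 6.1]
opening: 0.0376
grasp_force: 41.6
time: 22.45
ee_pos: [0.451, -0.2815, 0.1973]
tcp_rot: [-180.0, 0.3, 170.0]
wrist_force: [0.2, -0.4, -1.3]
opening: 0.0371
grasp_force: 40.7
t 22.45 q [-32.   1.   0.  89.   0. -22.] tcp [ 0.451  -0.2815  0.1973] shift [ 5.52 11.93  0.14] turn [ 0.01  0.05 -0.  ] | 0.05
```

```bash
python3 -m crank '[[[0.2,0.45,0,0,0,0],[0.42,0.9,0,0,0,0],[0.42,0.9,0,0,0,0],[0.42,0.9,0,0,0,0],[0.42,0.9,0,0,0,0],[0.42,0.9,0,0,0,0],[0.42,0.9,0,0,0,0],[0.42,0.9,0,0,0,0],[0.42,0.9,0,0,0,0],[0.42,0.9,0,0,0,0],[0.42,0.9,0,0,0,0],[0.42,0.9,0,0,0,0],[0.42,0.9,0,0,0,0],[0.3,0.7,0,0,0,0],[0,0,0,0,0,0],[0,0,0,0,0,0]]]'
python3 -m crank '[[[0,0,-0.5,0,0,0],[0,0,-0.8,0,0,0],[0,0,-0.8,0,0,0],[0,0,-0.2,0,0,0],[0,0,0,0,0,0]]]'
python3 -c "
from h import *
plan((.5615,-.043,.0435),-10,90)
cv2.imwrite('pics/s6.png',cv2.resize(bot.camera('side')[150:300,220:420,::-1],None,fx=3.5,fy=3.5))"
```

```text
time: 23.78
ee_pos: [0.5605, -0.0409, 0.1918]
tcp_rot: [179.9, -0.1, 170.1]
wrist_force: [0.1, -0.1, -1.7]
opening: 0.0376
grasp_force: 40.7
time: 24.2
ee_pos: [0.5598, -0.0425, 0.1453]
tcp_rot: [179.9, -0.1, 170.0]
wrist_force: [-0.0, -0.8, -1.3]
opening: 0.0371
grasp_force: 40.7
t 24.2 q [-4.  6. -1. 84.  0.  6.] tcp [ 0.5598 -0.0425  0.1453] shift [ 0.09 -0.03 -5.09] turn [-0.02 -0.02  0.  ] | 0.02
```

View pics/s6.png

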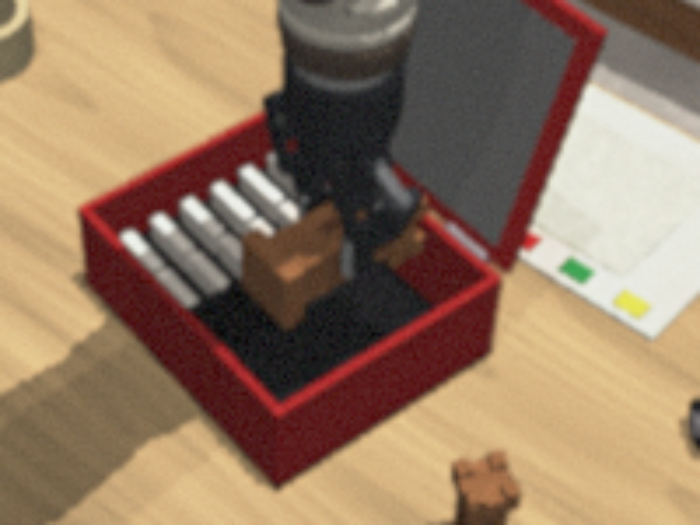

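The tower hangs level over the empty half, foot end at about (290,265), clear of the walls and divider. Lowering it.

```bash
python3 -m crank '[[[0.1,0,-0.5,0,0,0],[0,0,-0.7,0,0,0],[0,0,-0.7,0,0,0],[0,0,-0.7,0,0,0],[0,0,-0.7,0,0,0],[0,0,-0.6,0,0,0],[0,0,-0.4,0,0,0],[0,0,-0.3,0,0,0],[0,0,-0.1,0,0,0],[0,0,0,0,0,0],[0,0,0,0,0,0]]]'
python3 -m crank '[[[0,0,-0.1,0,0,0],[0,0,0,0,0,0]]]'
python3 -m crank '[[[0,0,-0.1,0,0,0],[0,0,0,0,0,0]]]'
```

```text
time: 25.17
ee_pos: [0.5634, -0.0419, 0.0539]
tcp_rot: [179.9, 0.1, 170.0]
wrist_force: [0.0, 0.5, -0.7]
opening: 0.0374
grasp_force: 40.7
time: 25.33
ee_pos: [0.5633, -0.0419, 0.0517]
tcp_rot: [179.9, 0.1, 170.0]
wrist_force: [-0.5, 0.2, -2.3]
opening: 0.0375
grasp_force: 40.7
time: 25.5
ee_pos: [0.563, -0.0419, 0.0492]
tcp_rot: [179.9, 0.1, 170.0]
wrist_force: [-0.0, 0.2, -2.2]
opening: 0.0371
grasp_force: 40.7
```

```bash
python3 -m crank '[[[0,0,-0.1,0,0,0],[0,0,-0.1,0,0,0],[0,0,0,0,0,0]]]'
python3 -m crank '[[[0,0,-0.07,0,0,0],[0,0,0,0,0,0]]]'
python3 -m crank '[[[0,0,-0.05,0,0,0],[0,0,0,0,0,0]]]'
```

```text
time: 25.75
ee_pos: [0.5628, -0.0419, 0.0448]
tcp_rot: [179.9, 0.0, 170.0]
wrist_force: [0.2, 0.1, -1.7]
opening: 0.0375
grasp_force: 40.7
time: 25.92
ee_pos: [0.5629, -0.0419, 0.0437]
tcp_rot: [179.9, 0.0, 170.0]
wrist_force: [0.7, -0.1, -2.4]
opening: 0.0375
grasp_force: 40.7
time: 26.08
ee_pos: [0.563, -0.0419, 0.0429]
tcp_rot: [179.9, 0.1, 170.0]
wrist_force: [-0.2, -0.4, -2.4]
opening: 0.0376
grasp_force: 40.8
```

```bash
python3 -m crank '[[[0,0,-0.04,0,0,0],[0,0,0,0,0,0]]]'
python3 -m crank '[[[0,0,-0.04,0,0,0],[0,0,0,0,0,0]]]'
```

```text
time: 26.25
ee_pos: [0.5631, -0.0419, 0.0428]
tcp_rot: [179.9, 0.1, 170.0]
wrist_force: [-3.0, 0.5, 4.1]
opening: 0.0375
grasp_force: 41.2
time: 26.42
ee_pos: [0.5631, -0.0419, 0.0427]
tcp_rot: [179.9, 0.1, 170.0]
wrist_force: [-6.8, 0.9, 11.1]
opening: 0.0374
grasp_force: 42.1
```

The tower touches the floor at the predicted height (TCP z 0.0427 m), so I release it and rise straight up.

```bash
python3 -m crank '[[[0,0,0.03,0,0,0],[0,0,0,0,0,0],[0,0,0,0,0,0],[0,0,0,0,0,0],[0,0,0,0,0,0]]]' 0.6 40
python3 -m crank '[[[0,0,0.3,0,0,0],[0,0,0.6,0,0,0],[0,0,0.9,0,0,0],[0,0,0.9,0,0,0],[0,0,0.9,0,0,0],[0,0,0.9,0,0,0],[-0.2,-0.4,0.9,0,0,0],[-0.5,-0.9,0.9,0,0,0],[-0.5,-0.9,0.9,0,0,0],[-0.5,-0.9,0.5,0,0,0],[-0.5,-0.9,0,0,0,0],[-0.5,-0.9,0,0,0,0],[-0.5,-0.9,0,0,0,0],[-0.5,-0.9,0,0,0,0],[-0.5,-0.9,0,0,0,0],[-0.5,-0.9,0,0,0,0],[-0.5,-0.9,0,0,0,0],[-0.5,-0.9,0,0,0,0],[0,0,0,0,0,0],[0,0,0,0,0,0]]]'
python3 -c "
from h import *
a=bot.camera('side')[90:370,130:480,::-1];b=bot.camera('top')[60:270,110:460,::-1]
cv2.imwrite('pics/f.png',np.vstack([a,b]))
cv2.imwrite('pics/f2.png',np.hstack([cv2.resize(a,(450,360)),cv2.resize(b,(350,210)) if 0 else cv2.copyMakeBorder(b,0,150,0,0,0)]))"
```

```text
time: 26.83
ee_pos: [0.5652, -0.0379, 0.0436]
tcp_rot: [179.4, 0.3, 170.3]
wrist_force: [7.3, 25.9, 4.9]
opening: 0.0511
grasp_force: 0.0
time: 28.5
ee_pos: [0.4487, -0.2486, 0.1962]
tcp_rot: [179.9, 0.1, 169.9]
wrist_force: [-0.5, 0.2, -0.9]
opening: 0.0514
grasp_force: 0.0
```

View pics/f2.png

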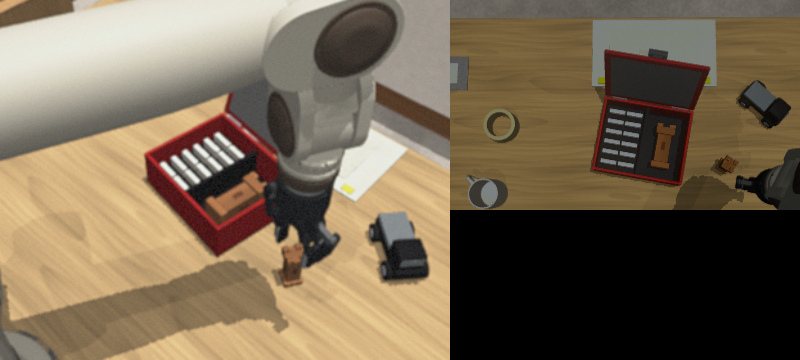

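The tower lies flat in the empty half at (235,197) in the side crop and (664,145) in the top crop. The lid is back, and the truck, tape, mug and decoy are in place. One last check on the lid angle.

```bash
python3 -c "
from h import *
d=np.array([np.cos(np.radians(-10)),np.sin(np.radians(-10)),0]);l=np.array([-d[1],d[0],0])
for t in (1.7,1.85,1.95):
  print(t,[proj('top',np.array([.671,-.003,.0855])+d*(-.2*np.cos(t)+q*np.sin(t))+l*y+[0,0,.2*np.sin(t)+q*np.cos(t)]).round(1) for y in(.12,-.12) for q in (0,.01)], proj('top',np.array([.671,-.003,.0855])+d*(-.178*np.cos(t)+.035*np.sin(t))+[0,0,.178*np.sin(t)+.035*np.cos(t)]).round(1))
print('seen (268,111),(369,128), handle (317,113)')"
```

```text
1.7 [array([260.9, 123.5]), array([261.7, 119.4]), array([368. , 141.8]), array([368.6, 137.6])] [315.9 122.5]
1.85 [array([263.5, 111.8]), array([264.4, 108.1]), array([369.6, 129.8]), array([370.1, 126. ])] [317.5 113.5]
1.95 [array([265.2, 104.8]), array([266.1, 101.5]), array([370.4, 122.5]), array([370.8, 119.1])] [318.5 108.4]
seen (268,111),(369,128), handle (317,113)
```

The observed lid edge and handle match 1.85 rad, so I hand in.

```bash
python3 -c "
from workcell import bot
print(bot.job_done())"
```

```text
the job is handed in; nothing more can be done
None
```

The job is handed in (verdict not shown) at 28.5 s: the tower lies flat in the case's empty half, the lid rests on its stop at about 1.85 rad, and the truck, tape and mug look unmoved; on release the wrist read about 26 N sideways, probably a finger against the case wall.

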